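# Put the servo back in its labelled slot

## Task

Put the small hobby servo that stands on the bench back into its own slot of the parts tray: the slot whose label shows the outline of the servo. Stand it upright on the floor of the slot, lengthwise along the slot, and let go. Leave the gear motor and the heat sink where they are.

Things in the scene. Friction and masses are not known exactly. Their poses are not given: they have to be found in the camera images.
- servo_center (a point): Centre of the loose 40 g servo, 22 mm above its foot. Upright dark case, 20 mm thick (x), 40 mm long (y), 36 mm high (z up); mounting ears 26 to 29 mm above the foot make it 54 mm long; on top a hub and thin white arm along y, to 44 mm. Grip it across the 20 mm, mid-length; either way round is right in the slot.
- servo_slot (a point): Middle of the inner floor of the servo's slot, 7 mm above the bench. The fixed tray has 3 equal open grey slots in a row along y, 90 mm apart, in any order; inside 50 mm (x) by 80 mm (y), walls 3 mm thick, tops 19 mm above the bench. Before each (-x, robot's side) a low white card with a dark picture: servo (box, two ears, arm on top), motor (square, can, shaft) or heat sink (comb).
- motor_center (a point): Centre of the gear motor, a bystander lying loose on the bench: a grey gearbox and round can with a thin shaft, 73 mm long along y, 24 mm wide along x, 24 mm high; this point is 12 mm above the bench. Its own slot is empty and stays so.
- sink_center (a point): Centre of the heat sink, a bystander already standing loose in its own slot: a light metal block with upright fins, 40 x 40 mm, 22 mm high; this point is 11 mm above its foot.
Not all that is in view belongs to the job. Leave any green look-alike of the part that bears servo_center alone.

How it is judged:
At the end, for the whole second after the job is handed in: The servo stands upright (within 8 degrees) on the floor of its own slot, its centre within 17 mm across and 18 mm along the slot's centre and its length along the slot within 17 degrees, either way round, and stays so (x of servo_center in the frame of servo_slot between -0.017 and 0.017 m and y of servo_center in the frame of servo_slot between -0.018 and 0.018 m and z of servo_center in the frame of servo_slot between 0.016 and 0.027 m and angle between servo_center's own z axis and vertical below 0.15 rad and angle between the y axis of servo_center and the y axis of servo_slot, either way round below 0.3 rad); the robot touches nothing.
It fails at once if the gear motor is pushed or lifted more than 20 mm from its place (distance of motor_center from where it was at the start of the episode above 0.02 m).
It fails at once if the heat sink is pushed or lifted more than 20 mm from its place (distance of sink_center from where it was at the start of the episode above 0.02 m).
It also fails if it takes over 38 s, if anything falls off the work surface, if the arm or the gripper's body presses on something with over 40 N, if the wrist force passes 120 N, or if a joint passes its speed limit or range.

## Robot

A 6-joint arm with a two-finger parallel gripper is mounted at the origin on a cart in front of the work surface, level with it; the furniture and walls round the work are solid. World frame = base frame: x ahead of the robot, y to its left, z up, the work surface at z = 0. Lengths are in m, angles in rad, forces in N, time in s.
With the tool pointing down it reaches from about 0.3 to 0.775 m from the base axis. Payload 14.6 kg.
Tool frame: the origin (TCP) lies at the centre of the arm's flange, where the gripper is bolted on; the fingertips stand 199 mm ahead of it and the grasp point (between the pads) lies 180 mm ahead of it; z points along the fingers, y is the line along which they close (so a half turn about z gives the same grasp; the last joint's range is limited). The gripper opens to 94 mm and grips with 3 to 60 N. Pads are 16 mm wide; open, the fingers measure 119 mm over their backs; the gripper's body (75 mm by 177 mm) begins 78 mm behind the grasp point.
Start: joints at [-1.205, 0.3, 1.521, -0, 1.321, -0.067], TCP at [0.231, -0.499, 0.405] pointing down, gripper open.
Joint ranges: [-3.03, 3.03], [-0.79, 2.21], [0.23, 2.52], [-1.04, 4.18], [0, 3.07], [-2.55, 2.55]. Speed limits (rad/s): [2.22, 2.22, 2.57, 3.14, 3.14, 3.14].

## Interface

Orientations are given as [roll, pitch, yaw] about the fixed x, y, z axes, in that order (R = Rz(yaw) Ry(pitch) Rx(roll)).
In Python, from station import ctrl gives the robot as it stands. The module is installed in compiled form; this text tells all that it offers.
- The arm moves only by the tool servo_tool, never from a script. Its argument "motion" is a list of rows, each a list of 5 numbers: the closure, from 0 (fully open) to 1 (shut), then the shift along the world's x, y, z in cm, then the turn about the world's z in degrees. A call has 1 to 20 rows; each row is the pose to reach, as a shift and turn from the pose commanded when the call began; what a row does not reach only later rows make up. A row lasts 1/8 s, in which the tool goes at most 62.5 mm and 10.7 degrees, less where a joint would pass 70% of its speed; a pose out of reach is approached as far as the arm can. A call with a gripper value outside its range is refused whole. The fingers move at their own pace and stop on an object; "squeeze" is the grip in N (left out, the last holds). Time passes only in rows, so rows that repeat a pose let the fingers close. It gives the time, the measured TCP pose, the force, the opening and the grip force at its end, in the units of the state.
- ctrl.get_obs(): the state, without advancing time (a new reading comes with each control period).
- ctrl.camera(name): name is "side" or "top" or "wrist"; returns a dict with "image" (420x560x3 uint8, red, green, blue), "fx", "fy", "cx", "cy" (pixels), "dist" ([k1, k2, p1, p2, k3] as OpenCV has them; the pictures are not rectified), "camera_from_world" (4x4, takes a point from world to camera coordinates); the wrist camera has in their place "hand_eye" (4x4, takes a point from camera to tool coordinates, whose origin is the TCP and whose axes are the flange's). Camera axes: x right, y up, looking along -z (the intrinsics and any distortion apply to the point x, -y, -z); pixel columns grow to the right and rows downward; lengths in m; the calibration is good to about 2 mm. A picture is of the moment at which its call begins: read the wrist's pose just before it. There is no depth.
- ctrl.hand_in(): hands the job in; it is judged then, once.
The state is a dict: "time_s": time; "qpos": joint angles; "joint_vel": joint speeds; "tau": joint torques, N m; "ee_pos": TCP position; "eef_rot": TCP orientation; "force": force on the tool from outside, world axes, zero at the start; "moment": the same for the moment, N m; "grip_width": finger opening in m; "grip_force": force on a finger pad.
Only numpy, scipy, OpenCV 4.12 (cv2) and the standard library are available. Lean on these libraries where they do the work, as an engineer would, in place of code of your own. Each camera call takes 0.05 s, during which the arm holds its last target. There are 200 camera calls.

## Working session

There is one attempt and no reset: what is moved stays moved. The work goes in short steps, Python scripts to look and compute and a tool call to move; the robot and the scene stay as the last step left them, time stands still between calls to the robot, and variables do not carry over. Pictures are saved under pics/ and viewed, at most 10 in all, crops included, and the job is handed in when it is done.

Besides the shell and the picture viewer there is one more tool, called after "Request:" as name(argument=value, ...) on one line, values as JSON. servo_tool: Moves the arm, as the interface text tells. Its arguments: {"type":"object","properties":{"motion":{"type":"array","items":{"type":"array","items":{"type":"number"}}},"squeeze":{"type":"number"}},"required":["motion"]}

```bash
mkdir -p pics; cat > h.py <<'E'
import numpy as np,cv2
from station import ctrl
from scipy.spatial.transform import Rotation as R
def cam(n):
    o=ctrl.get_obs(); c=ctrl.camera(n)
    if 'hand_eye' in c:
        T=np.eye(4);T[:3,:3]=R.from_euler('xyz',o['eef_rot']).as_matrix();T[:3,3]=o['ee_pos']
        c['camera_from_world']=np.linalg.inv(T@np.array(c['hand_eye']))
    c['K']=np.array([[c['fx'],0,c['cx']],[0,c['fy'],c['cy']],[0,0,1]])
    return c
def ray(c,uv):
    p=cv2.undistortPoints(np.array(uv,float).reshape(-1,1,2),c['K'],np.array(c['dist'],float)).reshape(-1,2)
    d=np.c_[p[:,0],-p[:,1],-np.ones(len(p))]
    M=np.linalg.inv(c['camera_from_world'])
    return M[:3,3],d@M[:3,:3].T
def onz(c,uv,z):
    o,d=ray(c,uv); return o+d*((z-o[2])/d[:,2])[:,None]
def save(c,f): cv2.imwrite(f,np.array(c['image'])[:,:,::-1])
E
python3 - <<'E'
from h import *
for n in ['top','side']:
    c=cam(n); save(c,f'pics/{n}0.png'); print(n,np.linalg.inv(c['camera_from_world'])[:3,3],c['fx'])
    np.save(n+'.npy',c,allow_pickle=True)
print(ctrl.get_obs())
E
```

```text
top [0.35188546 0.06607788 0.88950716] 468.551996797152
side [ 0.38537359 -0.63864174  0.47825518] 448.89831486762
{'time_s': 0.1, 'qpos': array([-1.20463806e+00,  3.00400162e-01,  1.52151527e+00,  1.14146069e-05,
        1.32068729e+00, -6.66525461e-02]), 'joint_vel': array([ 3.64715117e-04, -1.71789364e-03, -4.12124393e-04,  2.64235273e-04,
        1.24594814e-03, -4.96886344e-05]), 'tau': array([ 2.73278038e-04, -5.32642758e+01, -3.53283691e+01,  7.08981394e-02,
        2.34978728e-02, -4.38114910e-05]), 'ee_pos': array([ 0.23064427, -0.49926958,  0.40415298]), 'eef_rot': array([-3.14058557e+00, -7.83052769e-05,  4.32807944e-01]), 'force': array([ 0.34678587,  0.38456012, -0.2231895 ]), 'moment': array([-0.02223435,  0.00049076,  0.04764323]), 'grip_force': 0.0, 'grip_width': 0.09366794132884747}
```

View pics/top0.png

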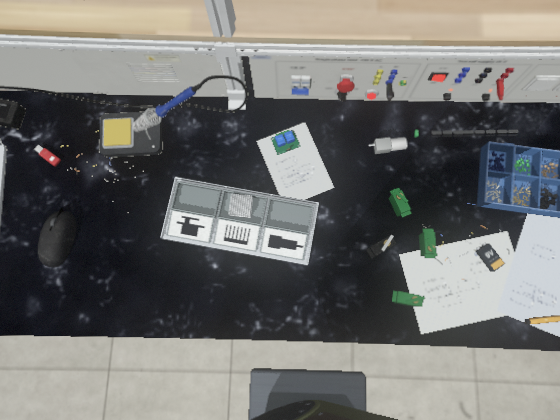

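View pics/side0.png

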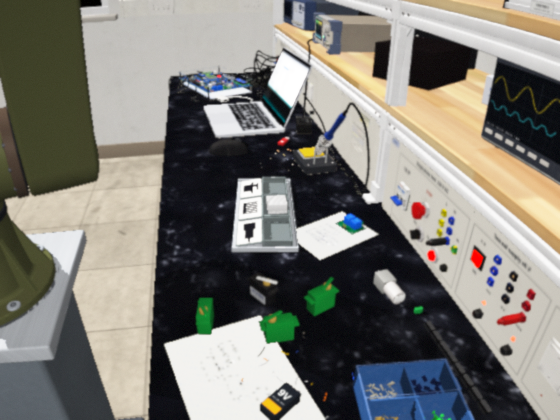

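The top view shows the tray at (240,220), with the heat sink in the middle slot. The dark servo is probably at (381,245). The green look-alikes are at (400,202), (428,242) and (408,298), the battery at (490,257) and the motor at (389,145). I'll confirm the servo and the cards in an enlarged crop.

```bash
python3 - <<'E'
import cv2,numpy as np
a=cv2.imread('pics/top0.png');s=cv2.imread('pics/side0.png')
A=cv2.resize(a[165:275,150:330],None,fx=4.4,fy=4.4)[:, :792]
def f(x):return cv2.resize(x,(396,290),interpolation=cv2.INTER_CUBIC)
A=cv2.resize(a[170:270,155:325],(792,310),interpolation=cv2.INTER_CUBIC)[:300]
B=np.hstack([f(a[215:275,345:427]),f(s[255:325,235:331])])
cv2.imwrite('pics/crop.png',np.vstack([A,B]))
E
```

```text
(no output)
```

View pics/crop.png

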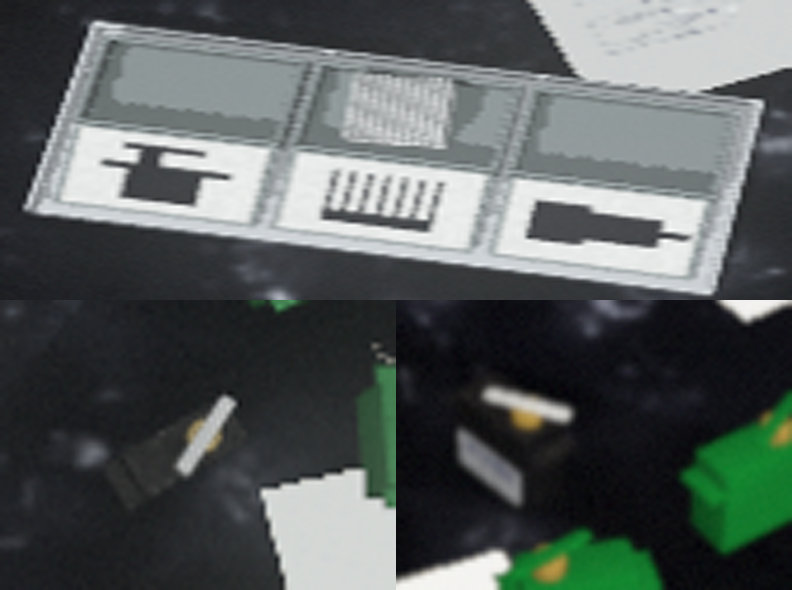

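The servo's slot is the left one in the top view, since its card (188,226) shows a box with ears and an arm. The loose dark servo is at (381,245): dark case, brass hub and white arm, not green. The right card is the motor and the middle one the comb.

```bash
python3 - <<'E'
from h import *
c=np.load('top.npy',allow_pickle=True).item()
tl,tr=onz(c,[(175.4,177.1),(318.7,202.3)],.019)[:,:2]
print(tl,tr,np.linalg.norm(tl-tr))
u=(tl-tr)/np.linalg.norm(tl-tr) # +y tray
n=np.array([-u[1],u[0]]); n=n if n[0]<0 else -n
print('yaw tray',np.degrees(np.arctan2(u[1],u[0]))-90)
s=(tl+tr)/2+u*90e-3+n*28e-3
print('slot',s)
print('servo top',onz(c,[(381,245)],.03), 'arm ends',onz(c,[(383.3,250.3),(392.2,235.8)],.043))
m=onz(c,[(389,145)],.02);print('motor',m)
print('green',onz(c,[(400,202),(428,242),(408,298)],.03))
cv2.imwrite('x.png',c['image'])
w=cam('wrist');print(w['hand_eye'],w['fx'],w['cx'])
E
```

```text
[0.59621345 0.28965233] [0.5534566  0.01312274] 0.27981558064528245
yaw tray -8.789437833245358
slot [0.56091617 0.24460913]
servo top [[ 0.47327396 -0.10139342  0.03      ]] arm ends [[ 0.46192935 -0.10280448  0.043     ]
 [ 0.48881836 -0.11938878  0.043     ]]
motor [[ 0.67112735 -0.1220342   0.02      ]]
green [[ 0.55532622 -0.13818961  0.03      ]
 [ 0.48123487 -0.18708179  0.03      ]
 [ 0.37934283 -0.14743325  0.03      ]]
[[ 3.46168703e-04  9.70175316e-01  2.42404076e-01  6.92104718e-02]
 [ 9.99999884e-01 -2.54452497e-04 -4.09667745e-04 -2.21328813e-04]
 [-3.35769212e-04  2.42404190e-01 -9.70175291e-01  1.86015692e-02]
 [ 0.00000000e+00  0.00000000e+00  0.00000000e+00  1.00000000e+00]] 304.2656031235886 282.1882481200457
```

Request:
servo_tool(motion=[[0, 3, 5, 0, 10], [0, 6, 10, 0, 20], [0, 9, 15, 0, 30], [0, 12, 20, 0, 40], [0, 15, 24, 0, 50], [0, 18, 28, 0, 60], [0, 20, 31, -1, 70], [0, 22, 34, -2, 80], [0, 23, 37, -3, 90], [0, 24, 39, -4, 100], [0, 24, 39, -5, 105], [0, 24, 39, -5, 105], [0, 24, 39, -5, 105]])

```text
time_s: 1.78
ee_pos: [0.4706, -0.1095, 0.355]
eef_rot: [3.141, 0.0, 2.263]
force: [0.1, 0.0, 0.7]
grip_width: 0.0943
grip_force: 0.0
```

```bash
python3 - <<'E'
from h import *
w=cam('wrist');save(w,'pics/w1.png');np.save('w1.npy',w,allow_pickle=True);o=ctrl.get_obs();print(o['time_s'],o['ee_pos'],np.degrees(o['eef_rot']),o['qpos'])
E
```

```text
1.825 [ 0.47064867 -0.10952099  0.35507533] [1.79983617e+02 2.57956190e-02 1.29673932e+02] [-3.04446619e-01  2.01030512e-01  1.76575935e+00 -4.67496338e-06
  1.17426947e+00 -9.96885625e-01]
```

View pics/w1.png

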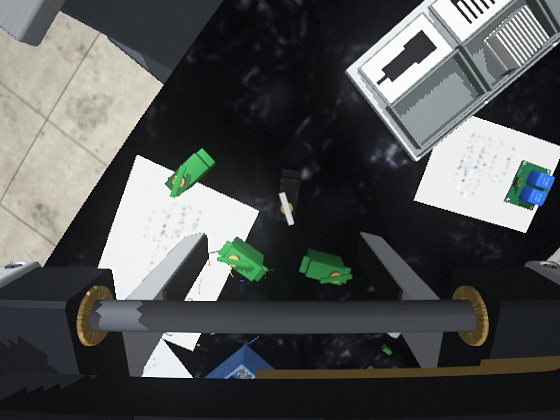

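The wrist view shows the servo at (288,195), with the case roughly vertical in the image and the arm turned. The green ones at (242,258), (325,267) and (190,172) sit clear on either side. I'll brighten a crop to get the case's direction.

```bash
python3 - <<'E'
import cv2,numpy as np
a=cv2.imread('pics/w1.png')[155:240,250:330]
b=np.clip((cv2.resize(a,None,fx=7,fy=7,interpolation=cv2.INTER_CUBIC)/255.)**.5*255,0,255).astype('uint8')
cv2.imwrite('pics/w1c.png',b)
E
```

```text
(no output)
```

View pics/w1c.png

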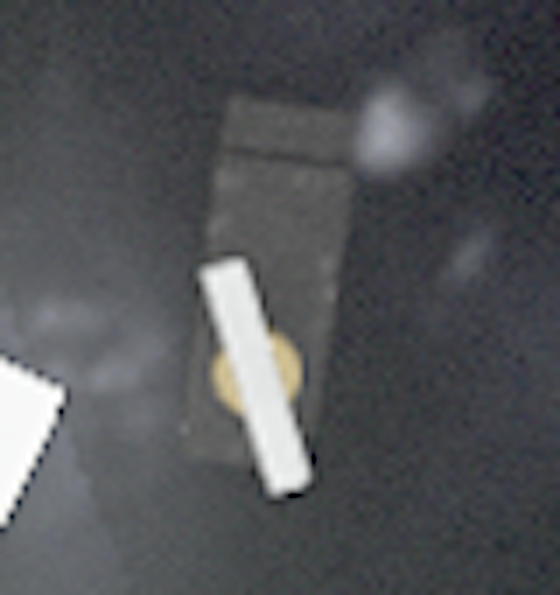

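```bash
cat >> h.py <<'E'
E
python3 - <<'E'
from h import *
c=np.load('w1.npy',allow_pickle=True).item()
px=(np.array([(230,97),(355,112),(318,465),(185,455)])+.5)/7-.5+[250,155]
P=onz(c,px,.029)[:,:2];print(P)
for i in range(4):print(np.linalg.norm(P[i]-P[i-1]))
a=(P[0]+P[1])/2-(P[2]+P[3])/2
print('centre',P.mean(0),'long axis angle',np.degrees(np.arctan2(a[1],a[0])))
d=P[0]-P[3];print(np.degrees(np.arctan2(d[1],d[0])));d=P[1]-P[2];print(np.degrees(np.arctan2(d[1],d[0])))
print(onz(c,[(242,258),(325,267),(190,172)],.03))
# tray seen in wrist: motor slot back corner etc skipped
E
```

```text
[[ 0.44870842 -0.08383121]
 [ 0.46399613 -0.07395827]
 [ 0.49425687 -0.11797535]
 [ 0.47785535 -0.12954476]]
0.05421505468206419
0.01819859399611288
0.053415499974826065
0.02007139913353698
centre [ 0.47120419 -0.1013274 ] long axis angle 123.5072148752485
122.52155093052396
124.50763430771353
[[ 0.47686181 -0.1865017   0.03      ]
 [ 0.55332663 -0.13688957  0.03      ]
 [ 0.37868387 -0.14624003  0.03      ]]
```

Request:
servo_tool(motion=[[0.3, 0, 0.8, -4, -6], [0.35, 0, 0.8, -8, -6], [0.35, 0, 0.8, -11, -6], [0.35, 0, 0.8, -13, -6], [0.35, 0, 0.8, -14.2, -6], [0.35, 0, 0.8, -14.2, -6], [0.35, 0, 0.8, -14.2, -6]])

```text
time_s: 2.7
ee_pos: [0.4709, -0.1014, 0.2135]
eef_rot: [3.141, 0.001, 2.16]
force: [-0.6, 0.1, 0.4]
grip_width: 0.0615
grip_force: 0.0
```

```bash
python3 - <<'E'
from h import *
w=cam('wrist');save(w,'pics/w2.png');o=ctrl.get_obs();print(o['time_s'],o['ee_pos'],np.degrees(o['eef_rot']),o['grip_width'])
E
```

```text
2.75 [ 0.4708936  -0.10137319  0.21350124] [1.79948892e+02 6.19236856e-02 1.23783464e+02] 0.060801664862130844
```

View pics/w2.png

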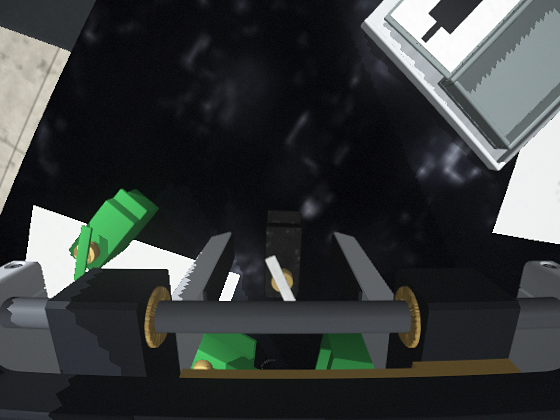

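The servo (284,250) lies centred between the fingers and is aligned with them. I'll close and lift.

Request:
servo_tool(motion=[[0.6, 0, 0, 0, 0], [0.9, 0, 0, 0, 0], [0.9, 0, 0, 0, 0], [0.9, 0, 0, 0, 0], [0.9, 0, 0, 0, 0], [0.9, 0, 0, 0, 0], [0.9, 0, 0, 2, 0], [0.9, 0, 0, 5, 0], [0.9, 0, 0, 9, 0], [0.9, 0, 0, 13, 0], [0.9, 0, 0, 13, 0]], squeeze=15)

```text
time_s: 4.12
ee_pos: [0.4709, -0.1013, 0.3452]
eef_rot: [3.138, 0.004, 2.161]
force: [-0.4, 0.4, -0.1]
grip_width: 0.0202
grip_force: 14.8
```

Request:
servo_tool(motion=[[0.9, 2, 4, 0, -8], [0.9, 4, 8, 0, -16], [0.9, 6, 13, 0, -25], [0.9, 8, 18, 0, -34], [0.9, 9, 22, 0, -42], [0.9, 9, 25, 0, -42.6], [0.9, 9, 26, 0, -42.6], [0.9, 9, 26, 0, -42.6], [0.9, 9, 26, 0, -42.6]])

```text
time_s: 5.25
ee_pos: [0.5607, 0.1577, 0.3425]
eef_rot: [-3.141, 0.0, 1.416]
force: [0.4, 0.1, -0.3]
grip_width: 0.0205
grip_force: 14.8
```

```bash
python3 - <<'E'
from h import *
w=cam('wrist');save(w,'pics/w3.png');np.save('w3.npy',w,allow_pickle=True);o=ctrl.get_obs();print(o['time_s'],o['ee_pos'],np.degrees(o['eef_rot']),o['grip_width'])
E
```

```text
5.3 [0.56075014 0.15765676 0.34258366] [-1.79994711e+02  6.97326418e-03  8.11405066e+01] 0.020150103021671906
```

View pics/w3.png

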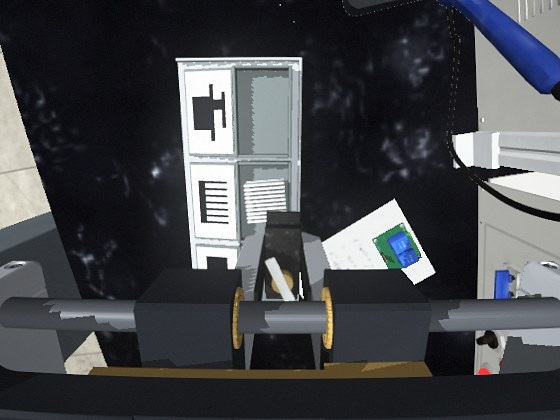

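The tray shows the servo card at (210,110) with its empty slot at (265,110). The held servo (284,245) is upright and aligned with the fingers. I'll enlarge the slot to get its rim corners.

```bash
python3 - <<'E'
import cv2
a=cv2.imread('pics/w3.png')[50:170,175:315]
cv2.imwrite('pics/w3c.png',cv2.resize(a,None,fx=5,fy=5,interpolation=cv2.INTER_CUBIC))
E
```

```text
(no output)
```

View pics/w3c.png

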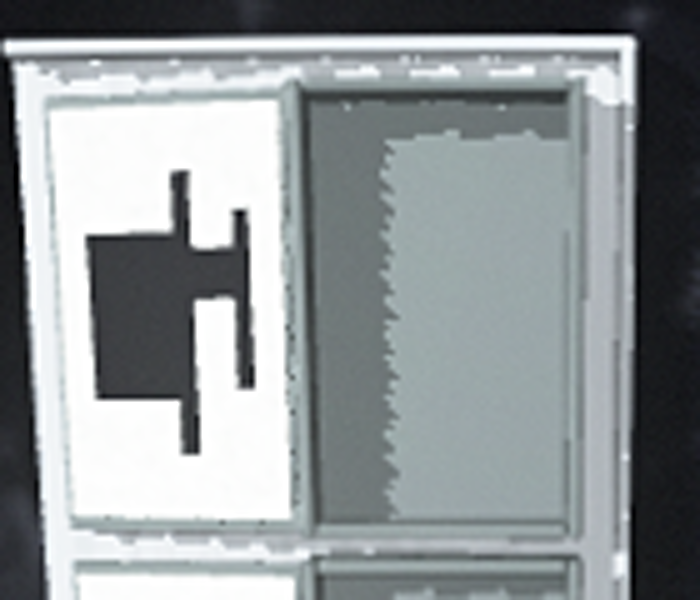

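```bash
python3 - <<'E'
from h import *
c=np.load('w3.npy',allow_pickle=True).item()
px=(np.array([(303,90),(570,84),(572,530),(312,530)])+.5)/5-.5+[175,50]
for z in(.007,.019):
    P=onz(c,px,z)[:,:2]
    print(z,P.round(4).tolist(),[round(np.linalg.norm(P[i]-P[i-1])*1e3,1) for i in range(4)],'ctr',P.mean(0))
    for i,j in((0,3),(1,2)):
        d=P[i]-P[j];print(np.degrees(np.arctan2(d[1],d[0])))
# held servo ear check
E
```

```text
0.007 [[0.5347, 0.2937], [0.5862, 0.2867], [0.5738, 0.2014], [0.5208, 0.2097]] [np.float64(85.2), np.float64(52.0), np.float64(86.2), np.float64(53.7)] ctr [0.55386969 0.2478466 ]
80.56359640467123
81.70149832424539
0.019 [[0.5361, 0.2912], [0.5856, 0.2844], [0.5737, 0.2023], [0.5226, 0.2103]] [np.float64(82.0), np.float64(50.0), np.float64(82.9), np.float64(51.6)] ctr [0.5545068  0.24704566]
80.56359640467123
81.70149832424538
```

Request:
servo_tool(motion=[[0.9, -0.6, 4, 0, 0], [0.9, -0.6, 8, 0, 0], [0.9, -0.6, 8.9, -2, 0], [0.9, -0.6, 8.9, -5, 0], [0.9, -0.6, 8.9, -8, 0], [0.9, -0.6, 8.9, -9, 0], [0.9, -0.6, 8.9, -9, 0], [0.9, -0.6, 8.9, -9, 0]])

```text
time_s: 6.3
ee_pos: [0.555, 0.2475, 0.2538]
eef_rot: [3.14, -0.001, 1.417]
force: [0.9, 0.2, -0.7]
grip_width: 0.0196
grip_force: 14.8
```

```bash
python3 - <<'E'
from h import *
w=cam('wrist');t=cam('top');o=ctrl.get_obs();print(o['time_s'],o['ee_pos'],np.degrees(o['eef_rot']),o['grip_width'])
a=w['image'][150:390,160:400];a=cv2.resize(a,(400,400))
b=cv2.resize(t['image'][165:245,160:240],(400,400),interpolation=cv2.INTER_CUBIC)
cv2.imwrite('pics/w4.png',np.hstack([a,b])[:,:,::-1])
E
```

```text
6.4 [0.55487349 0.24762801 0.25373062] [ 1.79916119e+02 -4.75485055e-02  8.11887709e+01] 0.01978883949969625
```

View pics/w4.png

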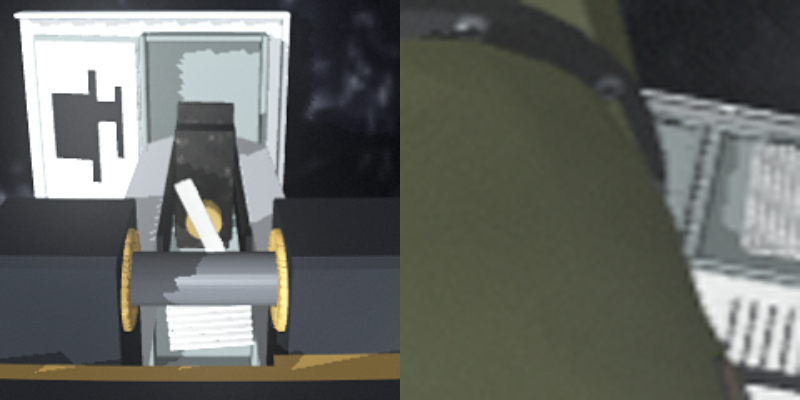

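The held servo is centred across its slot (ear at x≈205, slot 147–263 in the left half). I'll lower it and watch the force.

Request:
servo_tool(motion=[[0.9, 0, 0, -1.5, 0], [0.9, 0, 0, -2.6, 0], [0.9, 0, 0, -3.0, 0], [0.9, 0, 0, -3.2, 0], [0.9, 0, 0, -3.2, 0], [0.9, 0, 0, -3.2, 0]])

```text
time_s: 7.15
ee_pos: [0.5547, 0.2478, 0.221]
eef_rot: [3.141, -0.0, 1.417]
force: [-0.9, -0.2, -0.9]
grip_width: 0.0199
grip_force: 14.8
```

Height is 0.221, half a millimetre above nominal contact. I'll go down a touch more, open partially, then lift.

Request:
servo_tool(motion=[[0.9, 0, 0, -0.1, 0], [0.9, 0, 0, -0.1, 0], [0.7, 0, 0, -0.1, 0], [0.6, 0, 0, -0.1, 0], [0.55, 0, 0, -0.1, 0], [0.55, 0, 0, -0.1, 0], [0.55, 0, 0, 1, 0], [0.55, 0, 0, 4, 0], [0.55, 0, 0, 8, 0], [0.55, 0, -5, 12, 0], [0.55, 0, -10, 12, 0], [0.55, 0, -10, 12, 0], [0.55, 0, -10, 12, 0]])

```text
time_s: 8.78
ee_pos: [0.5547, 0.148, 0.3411]
eef_rot: [3.141, -0.0, 1.417]
force: [0.1, -0.7, 0.8]
grip_width: 0.0427
grip_force: 0.0
```

```bash
python3 - <<'E'
from h import *
w=cam('wrist');o=ctrl.get_obs();print(o['time_s'],o['ee_pos'],np.degrees(o['eef_rot']),o['grip_width'])
np.save('w5.npy',w,allow_pickle=True)
cv2.imwrite('pics/w5.png',cv2.resize(w['image'][30:210,175:375],None,fx=3.3,fy=3.3,interpolation=cv2.INTER_CUBIC)[:,:,::-1])
E
```

```text
8.825 [0.55462393 0.14849136 0.34084461] [ 1.79995697e+02 -1.11587793e-02  8.12310170e+01] 0.04239729531150169
```

View pics/w5.png

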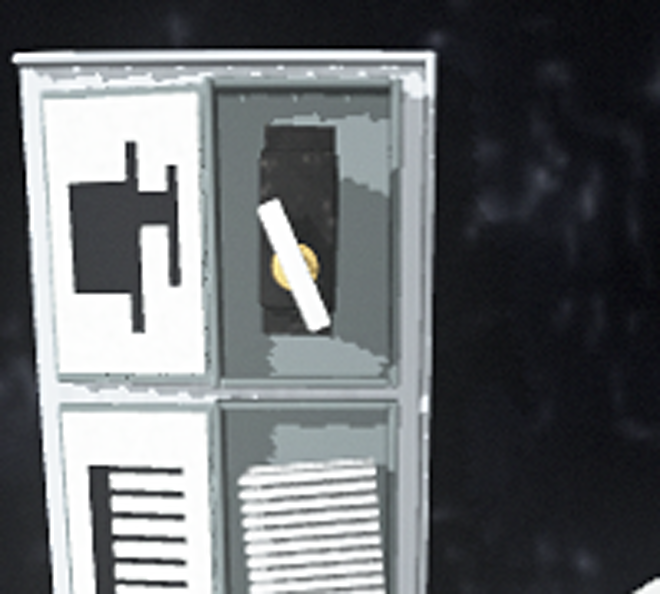

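The servo stands upright at about (300,230), centred and lengthwise in its slot. The gripper is clear and the heat sink hasn't moved.

```bash
python3 -c "
from station import ctrl;print(ctrl.hand_in())"
```

```text
the job is handed in; nothing more can be done
None
```

I put the servo upright in its own slot (centred and lengthwise in the last picture), let it go and handed the job in at about 9 s; hand-in returned no verdict, and the motor, which I never went near, wasn't re-checked at the end.

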